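# Woofer suspension check with weights and a sliding gauge

### The arm

A 6-joint arm with a two-finger parallel gripper is mounted at the origin on the work surface. World frame = base frame: x ahead of the robot, y to its left, z up, the work surface at z = 0. Lengths are in mm, angles in rad, forces in N, time in s.
With the tool pointing down it reaches from about 400 to 925 mm from the base axis. Payload 12.5 kg.
Tool frame: the origin (TCP) lies midway between the tips of the shut fingers; the grasp point (between the pads) lies 19 mm behind it; z points along the fingers, y is the line along which they close (so a half turn about z gives the same grasp; the last joint's range is limited). The gripper opens to 95 mm and grips with 3 to 60 N. Pads are 20 mm wide; open, the fingers measure 119 mm over their backs; the gripper's body (75 mm by 180 mm) begins 59 mm behind the grasp point.
Start: joints at [1.13, 0.491, 1.559, -0, 1.092, -0.106], TCP at [205.347, 590.322, 214.661] pointing down, gripper open.
Joint ranges: [-3.1, 3.1], [-0.84, 2.19], [0.05, 2.79], [-1.13, 4.28], [0.06, 2.93], [-2.69, 2.69]. Speed limits (rad/s): [2.22, 2.22, 2.79, 3.14, 3.14, 3.14].

### API

Orientations are given as [roll, pitch, yaw] about the fixed x, y, z axes, in that order (R = Rz(yaw) Ry(pitch) Rx(roll)).
In Python, from cell import state, read_camera, camera_info, env gives the robot as it stands.
- The arm moves only by the tool move_arm, never from a script. Its argument "commands" is a list of rows, each a list of 3 entries, a list of its own where there are three numbers: the shift along the world's x, y, z in cm, then the turn, a rotation vector about the world's x, y, z in degrees, then the opening, from 0 (shut) to 1 (fully open). A call has 1 to 10 rows; each row shifts and turns the commanded pose from where the row before left it; what a row does not reach is not made up. A row lasts 1/10 s, in which the tool goes at most 50 mm and 8.59 degrees, less where a joint would pass 70% of its speed; a pose out of reach is approached as far as the arm can. A call with a gripper value outside its range is refused whole. The fingers move at their own pace and stop on an object; the grip force is fixed at half the most. Time passes only in rows, so rows that do not move let the fingers close. It gives the time, the measured TCP pose, the force, the opening and the grip force at its end, in the units of the state.
- state(): the state, without advancing time (a new reading comes with each control period).
- read_camera(name): name is "scene" or "top" or "wrist"; returns the picture (420x560x3 uint8, blue, green, red); there is no depth.
- camera_info(name): a dict with "K" (3x3 intrinsics, pixels), "cam_to_world" (4x4, takes a point from camera to world coordinates). Camera axes: x right, y down, z forward; pixel columns grow to the right and rows downward; lengths in mm; the calibration is good to about 2 mm. A picture is of the moment at which its call begins: read the wrist's pose just before it. camera_info takes no time and is no camera call; for the wrist camera it gives the pose at the moment of the call.
- env.job_done(): hands the job in; it is judged then, once.
The state is a dict: "t": time; "joints": joint angles; "qvel": joint speeds; "tau": joint torques, N m; "eef_pos": TCP position; "tcp_rot": TCP orientation; "ft_force": force on the tool from outside, world axes, zero at the start; "moment": the same for the moment, N m; "opening": opening from 0.0 (shut) to 1.0 (fully open); "grip_force": force on a finger pad.
Only numpy, scipy, OpenCV 4.12 (cv2) and the standard library are available. Lean on these libraries where they do the work, as an engineer would, in place of code of your own. Each camera call takes 0.05 s, during which the arm holds its last target. There are 200 camera calls.

### The job

Check the woofer's suspension: slide the gauge carriage back to its blue parking stop, then gently stack every disc weight that lies on the bench in one pile centred on the white loading plate, let go, and slide the gauge all the way to its red stop to take the reading with the pile still centred. Then slide the gauge back to the blue stop again and clear the weights off the plate onto the blue mat, each lying flat there side by side; never press the cone down hard, and leave the other things on the bench where they are.

Things in the scene. Friction and masses are not known exactly. Their poses are not given: they have to be found in the camera images.
- weight1_center (a point): centre (half-way up) of a plain aluminium disc weight with a red band and red top spot: 56 mm diameter, 30 mm tall, about 200 g, flat-topped so that weights stack. Starts flat on the bench. z axis along the disc's axis; both faces are alike and either may be up. Two or three of the weights are there (None if absent).
- weight2_center (a point): centre (half-way up) of a plain aluminium disc weight with a yellow band and yellow top spot: 56 mm diameter, 30 mm tall, about 200 g, flat-topped so that weights stack. Starts flat on the bench. z axis along the disc's axis; both faces are alike and either may be up. Two or three of the weights are there (None if absent).
- weight3_center (a point): centre (half-way up) of a plain aluminium disc weight with a green band and green top spot: 56 mm diameter, 30 mm tall, about 200 g, flat-topped so that weights stack. Starts flat on the bench. z axis along the disc's axis; both faces are alike and either may be up. Two or three of the weights are there (None if absent).
- weight1: the same red-banded weight, origin at the centre of its underside
- weight2: the same yellow-banded weight, origin at the centre of its underside
- weight3: the same green-banded weight, origin at the centre of its underside
- plate_top (a point): centre of the top face of the round white loading plate (120 mm diameter, 6 mm thick, thin red 56 mm circle at its centre) that rides on the cone of a woofer lying face up. Unloaded the top is 110 mm above the bench and 16 mm above the woofer's black frame (170 mm diameter). It moves only straight down, on a spring (about 1 N per mm): some 2 mm per weight.
- cone (a joint): how far the loading plate is pressed down, in m: 0 at rest, hard bottom at 0.030
- gauge (a joint): position of the gauge carriage on its rail, in m: 0 = parked against the blue stop, clear of the woofer; 0.110 = reading position against the red stop, with the gauge head over the plate's rim. Slides with about 2 N of friction and stays where it is left.
- mat_top (a point): centre of the top face of the flat blue weight mat, fixed on the bench: 240 mm along its x axis, 100 mm along its y axis, 6 mm thick, no rim
- gauge_grip (a point): grip point of the gauge carriage, in a red upright fin (20 mm thick along the slide, 50 mm across it, 48 mm tall), 18 mm below the fin's top, 196 mm above the bench. The slide runs along this point's y axis: +y to the woofer and red stop, -y to the blue stop. An arm, top face 30 mm below this point, runs out in +y to the gauge head.
- gauge_head (a point): tip of the black gauge head (32 mm wide, 24 mm long, 22 mm tall), 99 mm in +y from the fin and 38 mm below the grip point. At the red stop it overhangs the plate's rim, 46 mm short of the plate's centre
- multimeter: yellow multimeter lying flat, 140 x 72 x 40 mm; a bystander to be left alone; origin at its underside
- spray_can: blue-labelled spray can standing, 52 across, 170 tall mm; a bystander to be left alone; origin at its underside
- solder_reel: green solder reel standing on its flange, 60 across, 54 tall mm; a bystander to be left alone; origin at its underside
- remote: black remote control lying flat, 170 x 46 x 23 mm; a bystander to be left alone; origin at its underside
- screwdriver: screwdriver lying on the bench, 190 long mm; a bystander to be left alone; origin at its underside
- jar: round jar with a lid, 66 across, 75 tall mm; a bystander to be left alone; origin at its underside

How it is judged:
By the outcome, as a careful person would: the job done as asked, in the order asked, and still so for the second after the job is handed in, with the robot touching nothing.
Of weight1, weight2, weight3 only 2 to 3 are there at a start; the rules pass over those that are not, and their reading is None.
At some moment in a run one of weight1, weight2, weight3 may be knocked a few centimetres aside while the robot is not near it.
It also fails if it takes over 210 s, if anything falls off the work surface, if the arm or the gripper's body presses on something with over 40 N, if the wrist force passes 120 N, or if a joint passes its speed limit or range.

## Working session

There is one attempt and no reset: what is moved stays moved. The work goes in short steps, Python scripts to look and compute and a tool call to move; the robot and the scene stay as the last step left them, time stands still between calls to the robot, and variables do not carry over. Pictures are saved under pics/ and viewed, at most 14 in all, crops included, and the job is handed in when it is done.

Besides the shell and the picture viewer there is one more tool, called after ">>>" as name(argument=value, ...) on one line, values as JSON. move_arm: Moves the arm, as the interface text tells. Its arguments: {"type":"object","properties":{"commands":{"type":"array"}},"required":["commands"]}

```bash
mkdir -p pics
python3 - <<'E'
from cell import *
import cv2
for n in("scene","top"):
    cv2.imwrite(f"pics/{n}0.png",read_camera(n)); i=camera_info(n); print(n,i["K"],i["cam_to_world"])
s=state();print(s)
E
```

```text
scene [[495.69094333   0.         276.98443465]
 [  0.         495.69094333 209.01313237]
 [  0.           0.           1.        ]] [[-8.14968310e-01  4.89730757e-01 -3.09823239e-01  9.39419092e+02]
 [ 5.79358731e-01  7.00574958e-01 -4.16579150e-01  5.18913239e+02]
 [ 1.30427802e-02 -5.18997605e-01 -8.54676180e-01  1.23893360e+03]
 [ 0.00000000e+00  0.00000000e+00  0.00000000e+00  1.00000000e+00]]
top [[488.38893218   0.         280.86484806]
 [  0.         488.38893218 203.43348189]
 [  0.           0.           1.        ]] [[ 1.52638386e-02 -9.81341737e-01  1.91664838e-01  3.19524948e+02]
 [-9.99882064e-01 -1.53057539e-02  1.26190754e-03 -1.15126210e+01]
 [ 1.69521231e-03 -1.91661495e-01 -9.81459626e-01  1.44665813e+03]
 [ 0.00000000e+00  0.00000000e+00  0.00000000e+00  1.00000000e+00]]
{'t': 0.1, 'joints': array([ 1.13041879e+00,  4.91520015e-01,  1.55938967e+00,  8.14837510e-06,
        1.09170467e+00, -1.05601656e-01]), 'qvel': array([-0.00014505, -0.00112503, -0.00064142, -0.00037619,  0.0002957 ,
       -0.00034051]), 'tau': array([ 2.45821029e-03, -6.13621473e+01, -2.58608258e+01,  6.93506864e-02,
        4.70368832e-02, -3.35136633e-05]), 'eef_pos': array([205.23346883, 590.11370864, 214.1069027 ]), 'tcp_rot': array([-3.14057740e+00, -1.14880408e-04,  2.80681295e+00]), 'ft_force': array([ 0.28905937, -0.68846612, -0.23791347]), 'moment': array([-0.04306265,  0.01644372,  0.03099431]), 'grip_force': 0.0, 'opening': 0.9982074458771282}
```

View pics/top0.png

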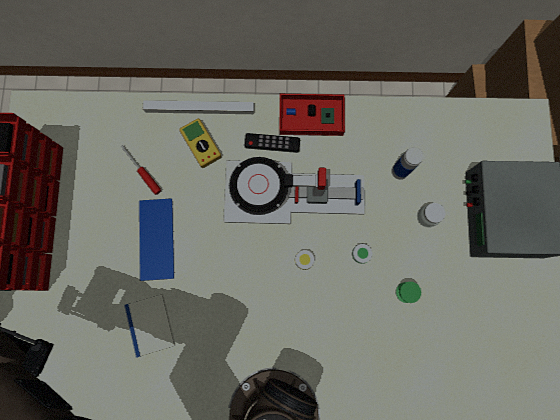

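View pics/scene0.png

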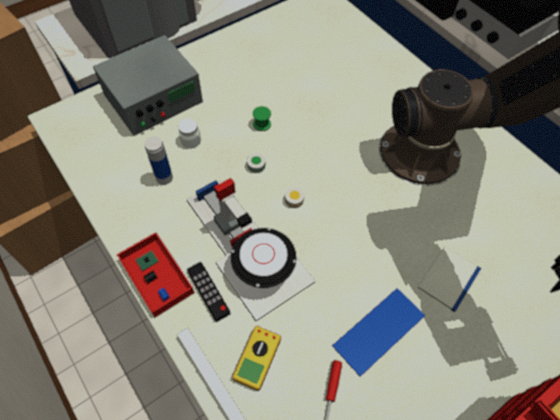

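Top view: yellow disc at (305,259), green at (362,253). The plate is at (258,184), the fin at (322,176) part-way along the rail, and the mat at (156,240). I see no red weight so far, though the arm covers the lower left.

```bash
cat > h.py <<'E'
from cell import *
import cv2, numpy as np
def ray(n,uv,z,info=None):
    i=info or camera_info(n); M=i["cam_to_world"]
    d=M[:3,:3]@np.linalg.inv(i["K"])@[uv[0],uv[1],1]; o=M[:3,3]
    return o+d*(z-o[2])/d[2]
HSV={'red':[((0,120,90),(8,255,255)),((172,120,90),(180,255,255))],'yellow':[((18,110,110),(35,255,255))],'green':[((45,100,60),(85,255,255))],'blue':[((105,130,70),(125,255,255))]}
def blobs(im,c,amin=25):
    h=cv2.cvtColor(im,cv2.COLOR_BGR2HSV); m=sum(cv2.inRange(h,*map(np.array,r)) for r in HSV[c])
    n,l,st,ce=cv2.connectedComponentsWithStats(m)
    return [(ce[k].round(1),st[k],l==k) for k in range(1,n) if st[k][4]>=amin]
E
python3 - <<'E'
from h import *
for n in("top","scene"):
    im=cv2.imread(f"pics/{n}0.png")
    for c,z in(('red',214),('yellow',30),('green',30),('blue',6)):
        for ce,st,m in blobs(im,c,25):
            r=''
            if c=='blue' and st[4]>800:
                b=cv2.boxPoints(cv2.minAreaRect(np.argwhere(m)[:,::-1].astype(np.float32))); r=[ray(n,p,6)[:2].round() for p in b]
            print(n,c,ce,st,ray(n,ce,z)[:2].round(1),r)
E
```

```text
top red [311.1 114.3] [ 279   94   66   37 1647] [803.7 -86.9] 
top red [ 12.8 131.9] [  0 117  19  36 111] [741.9 701.9] 
top red [  8.5 173.7] [  0 158  14  37 114] [628.  699.3] 
top red [147.7 180. ] [137 167  22  27 192] [616.8 336.5] 
top red [322.  176.5] [319 168   7  18 126] [ 633.3 -115.8] 
top red [296. 194.] [295 187   3  15  43] [585.7 -48.6] 
top red [  3.7 218.8] [  0 201   8  38 108] [509.2 697.1] 
top red [  0.4 252.6] [  0 246   3  17  25] [423.  694.7] 
top yellow [201.1 145. ] [180 119  40  47 574] [772.5 234.3] 
top yellow [304.4 259. ] [300 254  10  11  86] [433.6 -80.2] 
top green [327.1 115. ] [322 108  12  15 128] [ 874.5 -147.1] 
top green [193.  130.5] [183 121  21  20 233] [818.1 261.1] 
top green [362.4 252.8] [358 248  10  11  85] [ 454.1 -248.3] 
top green [408.5 292.2] [396 282  25  21 411] [ 343.6 -378. ] 
top blue [290.6 111. ] [287 109   9   5  41] [895.2 -35.6] 
top blue [358.  190.6] [357 179   4  23  67] [ 644.  -242.1] 
top blue [156.  239.6] [ 140  199   34   82 2641] [486.  358.4] [array([608., 414.]), array([609., 315.]), array([369., 301.]),
[... 727 characters left out ...]
[ 233  326   48   63 1096] [777.2 239.4] 
scene yellow [556.7 408.5] [552 401   8  16  71] [284. 739.] 
scene green [261.4 116.8] [253 107  17  23 262] [ 341.3 -381.8] 
scene green [255.8 159.9] [252 157   9   7  47] [ 452.8 -249.3] 
scene green [146.6 260.6] [137 252  20  17 156] [ 880.5 -138.6] 
scene green [250.3 370.3] [238 359  25  24 374] [813.6 259.5] 
scene blue [206.2 187.4] [197 182  20  12  58] [ 621.8 -264.5] 
scene blue [471.5 279.2] [464 268  16  24  70] [191.  398.7] 
scene blue [163.1 293.9] [159 289   9  11  63] [889.  -40.8] 
scene blue [377.9 331.4] [ 333  290   91   85 3403] [493.1 360.9] [array([611., 322.]), array([370., 296.]), array([367., 397.]), array([601., 417.])]
```

Run:
```python
import cv2
a=cv2.imread("pics/top0.png")[140:280,215:385]; a=cv2.resize(a,(680,560),interpolation=2)
cv2.imwrite("pics/c0.png",a)
```

```text
(no output)
```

View pics/c0.png

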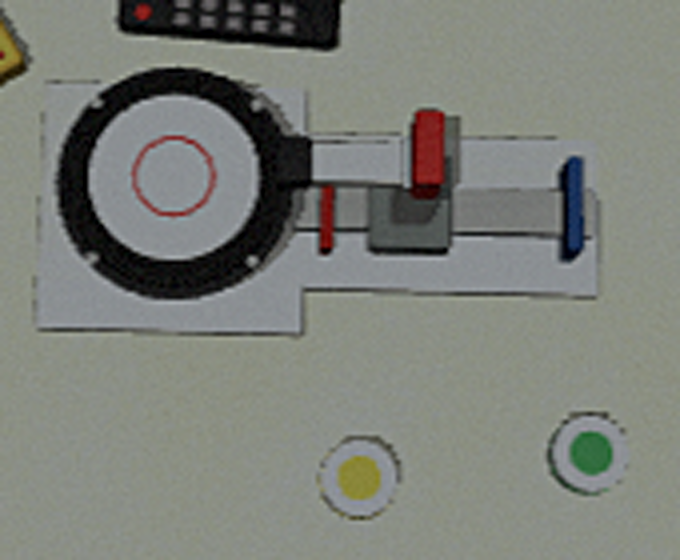

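>>> move_arm(commands=[[[2.1, -3.5, 1], [0, 0, 2], 1], [[2.1, -3.5, 1], [0, 0, 2], 1], [[2.1, -3.5, 1], [0, 0, 2], 1], [[2.1, -3.5, 1], [0, 0, 2], 1], [[2.1, -3.5, 1], [0, 0, 2], 1], [[2.1, -3.5, 1], [0, 0, 2], 1], [[2.1, -3.5, 1], [0, 0, 2], 1], [[2.1, -3.5, 1], [0, 0, 2], 1], [[2.1, -3.5, 1], [0, 0, 2], 1], [[2.1, -3.5, 0], [0, 0, 1.2], 1]])

```text
t: 1.1
eef_pos: [416.2, 238.9, 305.8]
tcp_rot: [3.141, 0.002, -3.14]
ft_force: [0.1, 0.3, 1.2]
opening: 0.999
grip_force: 0.0
```

>>> move_arm(commands=[[[2.1, -3.5, 0], [0, 0, 0], 1], [[2.1, -3.5, 0], [0, 0, 0], 1], [[2.1, -3.5, 0], [0, 0, 0], 1], [[2.1, -3.5, 0], [0, 0, 0], 1], [[2.1, -3.5, 0], [0, 0, 0], 1], [[2.1, -3.5, 0], [0, 0, 0], 1], [[2.1, -3.5, 0], [0, 0, 0], 1], [[2.1, -3.5, 0], [0, 0, 0], 1], [[2.1, -3.5, 0], [0, 0, 0], 1], [[0, 0, 0], [0, 0, 0], 1]])

```text
t: 2.1
eef_pos: [605.8, -78.5, 303.4]
tcp_rot: [-3.141, -0.001, 3.139]
ft_force: [-0.7, 0.9, -0.6]
opening: 1.0
grip_force: 0.0
```

Run:
```python
from h import *
t=read_camera("top");cv2.imwrite("pics/top1.png",t)
i=camera_info("wrist");w=read_camera("wrist");cv2.imwrite("pics/w1.png",w)
print(state()["eef_pos"],state()["tcp_rot"])
p=ray("top",(258.25,184),110);f=ray("top",(322,176),214);print("plate",p,"fin",f,np.degrees(np.arctan2(*(p-f)[:2])))
for ce,st,m in blobs(t,'red'): print(ce,st[4])
print(i["cam_to_world"].round(2))
for ce,st,m in blobs(w,'red'): 
  q=cv2.minAreaRect(np.argwhere(m)[:,::-1].astype(np.float32)); print('w',ce,st,ray('w',ce,214,i).round(),q)
cv2.imwrite("pics/tw1.png",np.hstack([cv2.resize(t,(400,300)),cv2.resize(w,(400,300))]))
```

```text
[604.22605585 -75.26536186 303.81779184] [ 3.14103557e+00 -1.46594988e-03  3.14047883e+00]
plate [635.20058853  54.59958938 110.        ] fin [ 634.59357585 -115.77774281  214.        ] 0.20412995887411797
[312.1 107.3] 1028
[ 13.2 132.4] 136
[ 29.  137.5] 42
[ 41.7 152.9] 72
[ 27.7 154. ] 34
[ 54.3 153.6] 36
[  8.8 173.5] 135
[ 52.8 169.1] 27
[148.  180.1] 212
[ 23.7 183.9] 84
[ 37.5 190.4] 71
[ 49.6 196.5] 77
[  3.9 218.7] 123
[ 18.3 227. ] 93
[ 32.7 230.6] 93
[ 45.4 234. ] 92
[  0.5 254.3] 35
[ 13.6 268.1] 103
[ 28.6 266.6] 92
[ 41.7 269.2] 86
[[ 0.0000e+00  9.6000e-01  2.9000e-01  5.2124e+02]
 [ 1.0000e+00 -0.0000e+00 -0.0000e+00 -7.6590e+01]
 [ 0.0000e+00  2.9000e-01 -9.6000e-01  4.7363e+02]
 [ 0.0000e+00  0.0000e+00  0.0000e+00  1.0000e+00]]
w [286.8 194.2] [284 179   7  34 215] [582. -64. 214.] ((287.0, 195.5), (33.0, 6.0), 90.0)
w [381.6 217. ] [358 195  48  46 244] [602.  17. 214.] ((381.5, 217.5), (45.0, 47.0), 90.0)
w [225.9 251. ] [215 227  22  50 912] [ 633. -117.  214.] ((225.47592163085938, 251.5127716064453), (49.42431640625, 20.042816162109375), 88.60282135009766)
w [234.5 304. ] [199 304  73   2  74] [ 687. -112.  214.] ((235.0, 304.5), (1.0, 72.0), 90.0)
w [211.9 368.4] [197 341  48  37 209] [ 760. -137.  214.] ((212.5050506591797, 369.58160400390625), (59.20175552368164, 28.120389938354492), 37.07307434082031)
w [258.4 352.6] [ 204  341  109   21 1612] [741. -90. 214.] ((258.0, 351.0), (20.0, 108.0), 90.0)
w [316.9 356.6] [315 341   5  33  87] [746. -32. 214.] ((316.8765563964844, 356.9688720703125), (2.7465689182281494, 32.10988998413086), 2.862405300140381)
```

View pics/tw1.png

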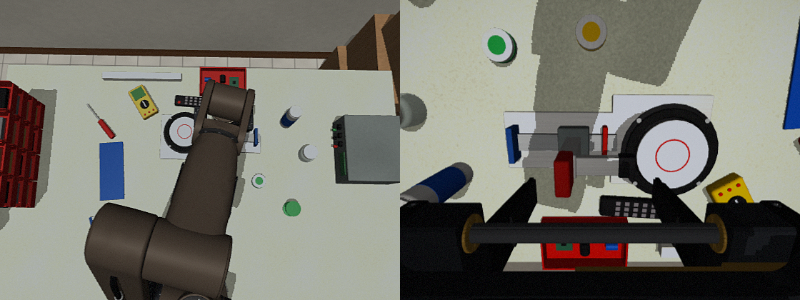

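The wrist view shows only the yellow and green weights, so red is absent. The fin is at about (634,-116), and the rail runs along world y.

>>> move_arm(commands=[[[1.5, -2, 0], [0, 0, 0], 1], [[1.4, -2.1, 0], [0, 0, 0], 1], [[0, 0, -3], [0, 0, 0], 1], [[0, 0, -3], [0, 0, 0], 1], [[0, 0, -3], [0, 0, 0], 0.7], [[0, 0, -3], [0, 0, 0], 0.5], [[0, 0, 0], [0, 0, 0], 0.4], [[0, 0, 0], [0, 0, 0], 0.3], [[0, 0, 0], [0, 0, 0], 0.3]])

```text
t: 3.1
eef_pos: [634.0, -115.4, 186.7]
tcp_rot: [-3.141, 0.003, -3.141]
ft_force: [0.9, 0.0, 0.6]
opening: 0.636
grip_force: 0.0
```

>>> move_arm(commands=[[[0, 0, 0], [0, 0, 0], 0.3], [[0, 0, 0], [0, 0, 0], 0.3], [[0, 0, 0], [0, 0, 0], 0.3], [[0, -1.5, 0], [0, 0, 0], 0.3], [[0, -1.5, 0], [0, 0, 0], 0.3], [[0, -1.5, 0], [0, 0, 0], 0.3], [[0, -1.5, 0], [0, 0, 0], 0.3], [[0, -1.5, 0], [0, 0, 0], 0.3], [[0, -0.8, 0], [0, 0, 0], 0.3], [[0, 0, 0], [0, 0, 0], 0.3]])

```text
t: 4.1
eef_pos: [633.3, -200.4, 184.4]
tcp_rot: [-3.141, 0.0, 3.14]
ft_force: [-0.1, 0.3, 0.2]
opening: 0.3
grip_force: 0.0
```

>>> move_arm(commands=[[[0, -0.3, 0], [0, 0, 0], 0.3], [[0, -0.2, 0], [0, 0, 0], 0.3], [[0, 0, 0], [0, 0, 0], 0.3]])

```text
t: 4.4
eef_pos: [633.4, -203.5, 184.6]
tcp_rot: [3.142, -0.0, -3.141]
ft_force: [-0.5, -0.7, 0.5]
opening: 0.299
grip_force: 0.0
```

>>> move_arm(commands=[[[0, -0.2, 0], [0, 0, 0], 0.3], [[0, -0.1, 0], [0, 0, 0], 0.3]])

```text
t: 4.6
eef_pos: [633.4, -205.0, 184.5]
tcp_rot: [3.139, -0.0, -3.141]
ft_force: [-0.5, 13.5, 0.8]
opening: 0.301
grip_force: 6.6
```

>>> move_arm(commands=[[[0, -0.1, 0], [0, 0, 0], 0.3], [[0, -0.1, 0], [0, 0, 0], 0.3]])

```text
t: 4.8
eef_pos: [633.3, -205.1, 184.5]
tcp_rot: [3.136, -0.001, -3.141]
ft_force: [0.8, 24.3, 2.4]
opening: 0.301
grip_force: 11.7
```

>>> move_arm(commands=[[[0, -0.1, 0], [0, 0, 0], 0.3], [[0, -0.1, 0], [0, 0, 0], 0.3]])

```text
t: 5.0
eef_pos: [633.3, -205.2, 184.4]
tcp_rot: [3.133, -0.002, -3.141]
ft_force: [0.1, 34.1, 4.5]
opening: 0.302
grip_force: 16.7
```

>>> move_arm(commands=[[[0, 0.5, 0], [0, 0, 0], 0.3], [[0, 0.5, 0], [0, 0, 0], 0.3], [[0, 0, 3], [0, 0, 0], 0.4], [[0, 0, 3], [0, 0, 0], 0.5], [[-4, 2.5, 1], [0, 0, 0], 1], [[-4, 2.5, 0], [0, 0, 0], 1], [[-4, 2.5, 0], [0, 0, 0], 1], [[-4, 2.5, 0], [0, 0, 0], 1], [[-3.5, 2, -2], [0, 0, 0], 1], [[0, 0, 0], [0, 0, 0], 1]])

```text
t: 6.0
eef_pos: [433.5, -78.5, 233.4]
tcp_rot: [3.14, -0.004, -3.14]
ft_force: [-0.4, -0.7, 0.9]
opening: 0.918
grip_force: 0.0
```

```bash
cat > look.py <<'E'
from h import *
import sys
tag=sys.argv[1]; z=float(sys.argv[2]); 
i=camera_info("wrist");w=read_camera("wrist");cv2.imwrite(f"pics/w{tag}.png",w); s=state()
print("tcp",s["eef_pos"].round(1),s["tcp_rot"].round(4),"t",s["t"])
for c in("yellow","green"):
  for ce,st,m in blobs(w,c,40): print(c,ce,st,ray('w',ce,z,i)[:2].round(1))
E
python3 look.py 2 30
python3 - <<'E'
from h import *
i=camera_info("top")
t=read_camera("top");cv2.imwrite("pics/top2.png",t)
w=cv2.imread("pics/w2.png")
cv2.imwrite("pics/tw2.png",np.hstack([cv2.resize(t,(400,300)),cv2.resize(w,(400,300))]))
E
```

```text
tcp [436.6 -79.9 234.7] [-3.1415e+00 -7.0000e-04 -3.1405e+00] t 6.05
yellow [268.8 190.6] [256 178  26  26 424] [432.8 -82. ]
green [ 31.  106.7] [  2  87  44  51 544] [ 338.3 -345.7]
green [  5. 117.] [  0  92  14  49 468] [ 349.3 -377.1]
green [130.5 207.6] [118 195  26  26 504] [ 454.2 -250.1]
```

View pics/tw2.png

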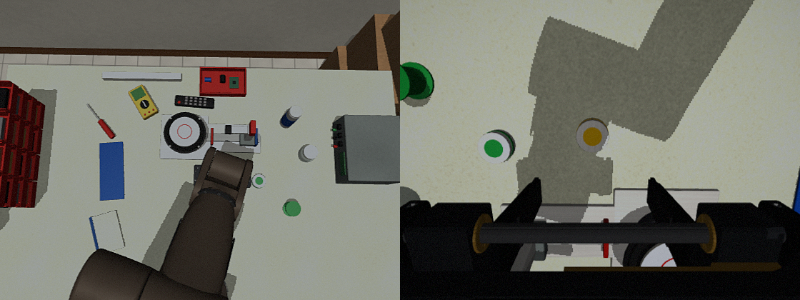

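The carriage sits against the blue stop; yellow is at (433,-82).

>>> move_arm(commands=[[[-0.4, -0.2, -4], [0, 0, 0], 1], [[0, 0, -5], [0, 0, 0], 1], [[0, 0, -5], [0, 0, 0], 1], [[0, 0, -5], [0, 0, 0], 1], [[0, 0, -3], [0, 0, 0], 1], [[0, 0, -0.8], [0, 0, 0], 1], [[0, 0, 0], [0, 0, 0], 0.5], [[0, 0, 0], [0, 0, 0], 0.5], [[0, 0, 0], [0, 0, 0], 0.5], [[0, 0, 0], [0, 0, 0], 0.5]])

```text
t: 7.1
eef_pos: [435.1, -82.9, 7.9]
tcp_rot: [-3.141, 0.003, -3.141]
ft_force: [-0.0, -0.0, -0.5]
opening: 0.72
grip_force: 0.0
```

>>> move_arm(commands=[[[0, 0, 0], [0, 0, 0], 0.5], [[0, 0, 0], [0, 0, 0], 0.5]])

```text
t: 7.3
eef_pos: [434.6, -82.7, 7.3]
tcp_rot: [-3.141, 0.001, -3.141]
ft_force: [-2.4, 2.1, 9.6]
opening: 0.588
grip_force: 30.0
```

>>> move_arm(commands=[[[0, 0, 1], [0, 0, 0], 0.5], [[0, 0, 3], [0, 0, 0], 0.5], [[0, 0, 4], [0, 0, 0], 0.5], [[0, 0, 5], [0, 0, 0], 0.5], [[3, 0.5, 4], [0, 0, 0], 0.5], [[3, 0.5, 0], [0, 0, 0], 0.5], [[3, 1, 0], [0, 0, 0], 0.5], [[2, 1, 0], [0, 0, 0], 0.5], [[0, 0, 0], [0, 0, 0], 0.5], [[0, 0, 0], [0, 0, 0], 0.5]])

```text
t: 8.3
eef_pos: [543.4, -52.5, 176.5]
tcp_rot: [3.141, -0.001, -3.14]
ft_force: [-0.9, -0.7, -1.7]
opening: 0.587
grip_force: 30.0
```

```bash
python3 look.py 3 170
python3 - <<'E'
from h import *
for n,f,cc in(("top","top2",None),("wrist","w3",None)):
  im=cv2.imread(f"pics/{f}.png"); i=camera_info(n)
  for ce,st,m in blobs(im,'red',8):
    (x,y),_,_=cv2.minAreaRect(np.argwhere(m)[:,::-1].astype(np.float32)); p=ray(n,(x,y),110,i)
    if abs(p[0]-635)<25 and abs(p[1]-55)<25: print(f,(x,y),st,p[:2].round(1))
E
```

```text
tcp [543.2 -52.7 176.5] [ 3.1414e+00 -1.1000e-03 -3.1411e+00] t 8.35
yellow [271.7 282.9] [ 241  256   62   55 2680] [557.7 -52.6]
yellow [476.6 363.1] [468 350  18  30 273] [618.   85.8]
green [ 93.  107.2] [77 83 23 53 80] [ 454.8 -146.5]
green [ 62.6 110.7] [ 46  94  34  35 918] [ 456.6 -162.8]
```

View pics/w3.png

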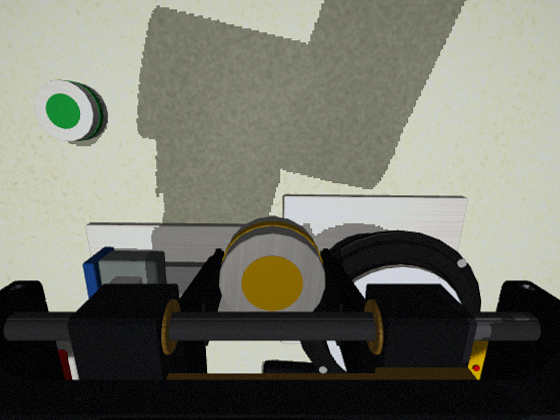

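Run:
```python
from h import *
i=camera_info("wrist"); print(ray('w',(271.7,282.9),200,i).round(1), ray('w',(62.6,110.7),30,i).round(1))
M=i["cam_to_world"].copy(); M[:3,3]+=np.array([604.2,-75.3,303.8])-state()["eef_pos"]
j=dict(K=i["K"],cam_to_world=M); w=cv2.imread("pics/w1.png")
for f,I,nm in(("w1",j,'wrist'),("top0",camera_info("top"),'top')):
  im=cv2.imread(f"pics/{f}.png"); h=cv2.cvtColor(im,cv2.COLOR_BGR2HSV)
  m=cv2.inRange(h,(0,50,60),(10,255,255))|cv2.inRange(h,(170,50,60),(180,255,255))
  n,l,st,c=cv2.connectedComponentsWithStats(cv2.dilate(m,np.ones((3,3))))
  for k in range(1,n):
    p=ray(nm,c[k],110,I)
    if np.hypot(*(p[:2]-[635,55]))<25:
      q=np.argwhere((l==k)&(m>0))[:,::-1].astype(np.float32); e=cv2.fitEllipse(q) if len(q)>5 else None; print(f,st[k],e, e and ray(nm,e[0],110,I).round(1))
```

```text
[540.8 -52.9 200. ] [ 453.6 -250.3   30. ]
w1 [356 193  51  49 708] ((381.1502380371094, 217.46885681152344), (42.92988586425781, 48.07126998901367), 58.37223815917969) [634.5  55.4 110. ]
top0 [247 173  23  22 232] ((257.8349914550781, 183.60658264160156), (19.192068099975586, 19.781959533691406), 89.16618347167969) [636.3  55.8 110. ]
```

>>> move_arm(commands=[[[2, 2.5, 0], [0, 0, 0], 0.5], [[2, 2.5, 0], [0, 0, 0], 0.5], [[2, 2.5, 0], [0, 0, 0], 0.5], [[2, 2, 0], [0, 0, 0], 0.5], [[1.4, 1.3, 0], [0, 0, 0], 0.5], [[0, 0, -2], [0, 0, 0], 0.5], [[0, 0, -2], [0, 0, 0], 0.5], [[0, 0, -1], [0, 0, 0], 0.5], [[0, 0, -0.5], [0, 0, 0], 0.5], [[0, 0, 0], [0, 0, 0], 0.5]])

```text
t: 9.35
eef_pos: [637.9, 54.9, 121.5]
tcp_rot: [3.142, -0.001, 3.141]
ft_force: [0.3, -0.5, -1.9]
opening: 0.585
grip_force: 30.0
```

>>> move_arm(commands=[[[0, 0, -0.2], [0, 0, 0], 0.5], [[0, 0, 0], [0, 0, 0], 0.5]])

```text
t: 9.55
eef_pos: [638.4, 55.2, 120.0]
tcp_rot: [3.141, 0.001, -3.141]
ft_force: [0.6, 0.3, -2.3]
opening: 0.586
grip_force: 30.0
```

>>> move_arm(commands=[[[-0.1, 0, -0.2], [0, 0, 0], 0.5], [[0, 0, -0.1], [0, 0, 0], 0.5], [[0, 0, 0], [0, 0, 0], 0.5]])

```text
t: 9.85
eef_pos: [637.2, 55.3, 116.6]
tcp_rot: [3.142, 0.0, -3.141]
ft_force: [-0.8, -0.7, 0.8]
opening: 0.584
grip_force: 30.0
```

>>> move_arm(commands=[[[0, 0, -0.1], [0, 0, 0], 0.5], [[0, 0, 0], [0, 0, 0], 0.5]])

```text
t: 10.05
eef_pos: [637.2, 55.3, 115.6]
tcp_rot: [3.142, 0.0, -3.141]
ft_force: [-1.4, 0.0, 0.8]
opening: 0.584
grip_force: 30.0
```

>>> move_arm(commands=[[[0, 0, 0], [0, 0, 0], 0.65], [[0, 0, 0], [0, 0, 0], 0.75], [[0, 0, 0], [0, 0, 0], 0.85], [[0, 0, 0], [0, 0, 0], 1], [[0, 0, 2], [0, 0, 0], 1], [[0, 0, 4], [0, 0, 0], 1], [[0, 0, 5], [0, 0, 0], 1], [[-2, -4, 1], [0, 0, 0], 1], [[-2, -4, 0], [0, 0, 0], 1], [[0, 0, 0], [0, 0, 0], 1]])

```text
t: 11.05
eef_pos: [595.6, -28.0, 236.3]
tcp_rot: [-3.141, 0.001, 3.139]
ft_force: [-0.1, -0.7, -0.2]
opening: 0.999
grip_force: 0.0
```

```bash
python3 look.py 4 138
```

```text
tcp [596.6 -26.5 236.1] [-3.1415e+00  7.0000e-04  3.1391e+00] t 11.1
yellow [362.9 253.6] [346 243  35  29 397] [631.1  55. ]
yellow [465.8 279.7] [452 274  25  10 157] [657.8 153.7]
green [65.3 61.4] [ 51  46  30  32 741] [ 470.7 -186.3]
green [192.  367.3] [179 359  27  20 415] [ 758.5 -111. ]
```

>>> move_arm(commands=[[[-2, -3.2, 0], [0, 0, 0], 1], [[-2, -3.2, 0], [0, 0, 0], 1], [[-2, -3.2, 0], [0, 0, 0], 1], [[-2, -3.2, 0], [0, 0, 0], 1], [[-2, -3.2, 0], [0, 0, 0], 1], [[-2, -3.2, 0], [0, 0, 0], 1], [[-2.3, -3.2, 0], [0, 0, 0], 1], [[0, 0, 0], [0, 0, 0], 1], [[0, 0, 0], [0, 0, 0], 1]])

```text
t: 12.0
eef_pos: [454.5, -248.8, 235.4]
tcp_rot: [3.141, 0.0, 3.141]
ft_force: [0.4, 0.9, -0.2]
opening: 0.999
grip_force: 0.0
```

```bash
python3 look.py 5 30
```

```text
tcp [ 454.8 -248.2  235.4] [ 3.1412e+00  1.0000e-04 -3.1413e+00] t 12.05
green [149.8  90.8] [ 117   60   71   61 3264] [ 342.9 -382.9]
green [271.  189.7] [259 178  26  25 517] [ 453.9 -249.9]
```

>>> move_arm(commands=[[[-0.1, -0.2, -4], [0, 0, 0], 1], [[0, 0, -5], [0, 0, 0], 1], [[0, 0, -5], [0, 0, 0], 1], [[0, 0, -5], [0, 0, 0], 1], [[0, 0, -3], [0, 0, 0], 1], [[0, 0, -0.9], [0, 0, 0], 1], [[0, 0, 0], [0, 0, 0], 0.5], [[0, 0, 0], [0, 0, 0], 0.5], [[0, 0, 0], [0, 0, 0], 0.5], [[0, 0, 0], [0, 0, 0], 0.5]])

```text
t: 13.05
eef_pos: [453.8, -251.0, 7.8]
tcp_rot: [-3.14, 0.002, -3.141]
ft_force: [-0.3, -0.1, 0.1]
opening: 0.723
grip_force: 0.0
```

Run:
```python
import cv2
cv2.imwrite("pics/c4.png",cv2.resize(cv2.imread("pics/w4.png")[180:380,260:540],(700,500)))
```

```text
(no output)
```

View pics/c4.png

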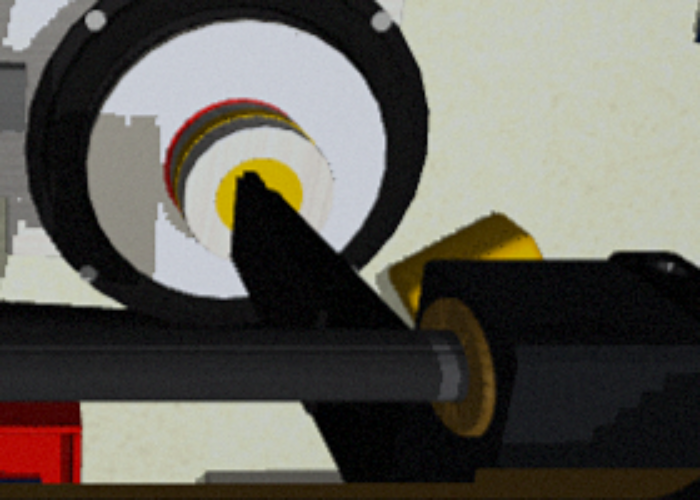

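The yellow disc is sitting on the plate with the red circle just showing evenly around it, so it is centred. The finger hides part of its spot.

>>> move_arm(commands=[[[0, 0, 0], [0, 0, 0], 0.5], [[0, 0, 0], [0, 0, 0], 0.5], [[0, 0, 1], [0, 0, 0], 0.5], [[0, 0, 3], [0, 0, 0], 0.5], [[0, 0, 5], [0, 0, 0], 0.5], [[0, 0, 5], [0, 0, 0], 0.5], [[0, 0, 5], [0, 0, 0], 0.5], [[0, 0, 3], [0, 0, 0], 0.5], [[0, 3, 0], [0, 0, 0], 0.5], [[0, 0, 0], [0, 0, 0], 0.5]])

```text
t: 14.05
eef_pos: [452.6, -218.6, 227.9]
tcp_rot: [-3.141, 0.001, -3.14]
ft_force: [-0.5, -1.0, -2.2]
opening: 0.586
grip_force: 30.0
```

>>> move_arm(commands=[[[1, 4, 0], [0, 0, 0], 0.5], [[1, 4, 0], [0, 0, 0], 0.5], [[1, 4, 0], [0, 0, 0], 0.5], [[1, 4, 0], [0, 0, 0], 0.5], [[1, 4, 0], [0, 0, 0], 0.5], [[0, 0, 0], [0, 0, 0], 0.5], [[0, 0, 0], [0, 0, 0], 0.5]])

```text
t: 14.75
eef_pos: [503.0, -20.2, 226.3]
tcp_rot: [-3.142, -0.001, -3.139]
ft_force: [0.1, -0.3, -1.5]
opening: 0.584
grip_force: 30.0
```

```bash
python3 look.py 6 138
python3 - <<'E'
from h import *
i=camera_info("wrist");z=state()["eef_pos"][2]+23
for ce,st,m in blobs(cv2.imread("pics/w6.png"),'green',300): print(ce,st,ray('w',ce,z,i).round(1))
M=i["cam_to_world"].copy(); M[:3,3]+=np.array([596.6,-26.5,236.1])-state()["eef_pos"]
print("yellow",ray('w',(363,257.5),138,dict(K=i["K"],cam_to_world=M)))
E
```

```text
tcp [503.  -21.  226.3] [-3.1416e+00 -8.0000e-04 -3.1406e+00] t 14.8
yellow [337.8 354.7] [333 345  12  20 125] [641.1  44.7]
yellow [472.2 370.1] [468 362  11  17  59] [659.2 179.8]
green [271.7 286. ] [ 242  260   61   51 2534] [565.8 -20.3]
[271.7 286. ] [ 242  260   61   51 2534] [502.7 -21.2 249.3]
yellow [635.45253599  57.03077539 138.        ]
```

>>> move_arm(commands=[[[3, 1.5, -1], [0, 0, 0], 0.5], [[3, 1.5, -1], [0, 0, 0], 0.5], [[3, 1.5, -1], [0, 0, 0], 0.5], [[3, 1.5, -1], [0, 0, 0], 0.5], [[1.2, 1.7, -1], [0, 0, 0], 0.5], [[0, 0, -1], [0, 0, 0], 0.5], [[0, 0, -1], [0, 0, 0], 0.5], [[0, 0, 0], [0, 0, 0], 0.5], [[0, 0, 0], [0, 0, 0], 0.5]])

```text
t: 15.7
eef_pos: [634.7, 55.6, 156.8]
tcp_rot: [-3.142, -0.0, 3.141]
ft_force: [0.7, 0.7, -1.4]
opening: 0.584
grip_force: 30.0
```

>>> move_arm(commands=[[[0.1, 0, -0.5], [0, 0, 0], 0.5], [[0, 0, -0.4], [0, 0, 0], 0.5], [[0, 0, 0], [0, 0, 0], 0.5], [[0, 0, 0], [0, 0, 0], 0.5]])

```text
t: 16.1
eef_pos: [636.2, 56.3, 147.5]
tcp_rot: [3.141, 0.0, -3.141]
ft_force: [0.8, 0.2, -0.9]
opening: 0.58
grip_force: 30.0
```

>>> move_arm(commands=[[[0, 0, -0.1], [0, 0, 0], 0.5], [[0, 0, -0.1], [0, 0, 0], 0.5], [[0, 0, 0], [0, 0, 0], 0.5]])

```text
t: 16.4
eef_pos: [636.3, 56.3, 145.5]
tcp_rot: [3.142, 0.0, -3.141]
ft_force: [-0.3, -0.2, -0.8]
opening: 0.585
grip_force: 30.0
```

>>> move_arm(commands=[[[0, 0, -0.1], [0, 0, 0], 0.5], [[0, 0, 0], [0, 0, 0], 0.5]])

```text
t: 16.6
eef_pos: [636.3, 56.3, 144.5]
tcp_rot: [3.142, 0.0, -3.141]
ft_force: [0.2, 0.5, 0.9]
opening: 0.587
grip_force: 30.0
```

>>> move_arm(commands=[[[0, 0, 0], [0, 0, 0], 0.65], [[0, 0, 0], [0, 0, 0], 0.75], [[0, 0, 0], [0, 0, 0], 0.85], [[0, 0, 0], [0, 0, 0], 1], [[0, 0, 1], [0, 0, 0], 1], [[0, 0, 3], [0, 0, 0], 1], [[0, 0, 4], [0, 0, 0], 1], [[-1, -4.5, 3], [0, 0, 0], 1], [[-1, -4.5, 0], [0, 0, 0], 1], [[0, 0, 0], [0, 0, 0], 1]])

```text
t: 17.6
eef_pos: [616.5, -33.6, 253.7]
tcp_rot: [-3.14, 0.002, 3.139]
ft_force: [0.3, 0.9, 0.1]
opening: 0.999
grip_force: 0.0
```

>>> move_arm(commands=[[[0, -4.5, 0], [0, 0, 0], 0.8], [[0, -4.5, 0], [0, 0, 0], 0.8], [[0, 0, 0], [0, 0, 0], 0.8]])

```text
t: 17.9
eef_pos: [617.0, -123.6, 252.0]
tcp_rot: [-3.141, 0.0, 3.138]
ft_force: [-0.4, 0.4, -1.3]
opening: 0.822
grip_force: 0.0
```

```bash
python3 look.py 7 166;  python3 - <<'E'
from h import *
i=camera_info("wrist");w=cv2.imread("pics/w7.png")
for ce,st,m in blobs(w,'red',100): print('red',ce,st,ray('w',ce,214,i).round(1))
E
```

```text
tcp [ 617.  -121.5  251.9] [ 3.1415 -0.      3.1388] t 17.95
yellow [526.  274.3] [ 491  254   68   45 1174] [667.4 102.3]
green [462.4 215.8] [449 210  31  17  44] [612.8  36.2]
green [482.3 245.1] [464 228  38  35 987] [639.3  58. ]
green [255.3 352.6] [243 341  25  25 521] [ 751.1 -140.2]
red [326.8 202.3] [322 176  11  54 406] [588.  -84.5 214. ]
red [432.  208.7] [416 194  49  49 164] [592.7 -13.  214. ]
red [163.  256.7] [ 150  232   28   61 1194] [ 627.8 -199.   214. ]
red [221.9 357. ] [220 341   5  33 109] [ 714.3 -161.3  214. ]
red [290.1 356.7] [ 226  340  123   34 2659] [ 714.1 -107.3  214. ]
red [355.5 356.6] [353 340   6  34 104] [714.1 -55.6 214. ]
```

View pics/w7.png

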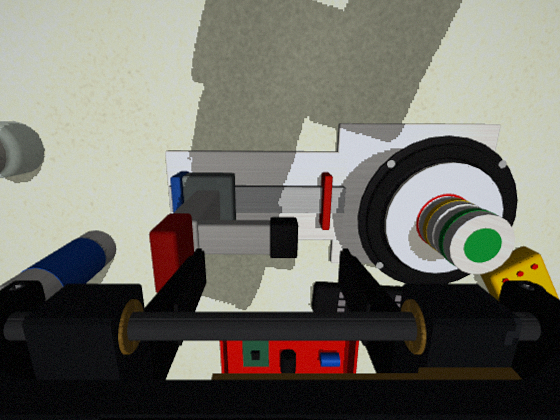

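The green disc is stacked neatly on the yellow, and the gauge is parked at the blue stop.

>>> move_arm(commands=[[[0.9, -4, 0], [0, 0, 0], 0.6], [[0.8, -3.9, 0], [0, 0, 0], 0.5], [[0, 0, 0], [0, 0, 0], 0.5], [[0, 0, -2], [0, 0, 0], 0.5], [[0, 0, -2], [0, 0, 0], 0.5], [[0, 0, -2], [0, 0, 0], 0.4], [[0, 0, -0.8], [0, 0, 0], 0.3], [[0, 0, 0], [0, 0, 0], 0.3], [[0, 0, 0], [0, 0, 0], 0.3], [[0, 0, 0], [0, 0, 0], 0.3]])

```text
t: 18.95
eef_pos: [634.6, -198.4, 184.9]
tcp_rot: [-3.141, 0.002, -3.141]
ft_force: [0.4, 0.1, -0.1]
opening: 0.304
grip_force: 0.0
```

>>> move_arm(commands=[[[0, 1, 0], [0, 0, 0], 0.3], [[0, 1.5, 0], [0, 0, 0], 0.3], [[0, 1.5, 0], [0, 0, 0], 0.3], [[0, 1.5, 0], [0, 0, 0], 0.3], [[0, 1.5, 0], [0, 0, 0], 0.3], [[0, 1.5, 0], [0, 0, 0], 0.3], [[0, 1.5, 0], [0, 0, 0], 0.3], [[0, 0.8, 0], [0, 0, 0], 0.3], [[0, 0.2, 0], [0, 0, 0], 0.3], [[0, 0, 0], [0, 0, 0], 0.3]])

```text
t: 19.95
eef_pos: [633.8, -88.1, 183.5]
tcp_rot: [3.141, -0.001, -3.141]
ft_force: [0.2, -0.0, -0.1]
opening: 0.3
grip_force: 0.0
```

>>> move_arm(commands=[[[0, 0.1, 0], [0, 0, 0], 0.3], [[0, 0.1, 0], [0, 0, 0], 0.3]])

```text
t: 20.15
eef_pos: [633.9, -87.0, 183.4]
tcp_rot: [3.141, -0.001, 3.141]
ft_force: [-0.8, -2.8, -1.2]
opening: 0.299
grip_force: 1.1
```

>>> move_arm(commands=[[[0, 0.1, 0], [0, 0, 0], 0.3], [[0, 0.1, 0], [0, 0, 0], 0.3]])

```text
t: 20.35
eef_pos: [633.9, -86.3, 183.4]
tcp_rot: [-3.139, -0.001, 3.142]
ft_force: [-0.7, -14.8, -2.7]
opening: 0.299
grip_force: 7.3
```

>>> move_arm(commands=[[[0, 0.1, 0], [0, 0, 0], 0.3], [[0, 0, 0], [0, 0, 0], 0.3]])

```text
t: 20.55
eef_pos: [633.9, -86.3, 183.4]
tcp_rot: [-3.138, -0.0, 3.141]
ft_force: [-0.8, -14.9, -3.7]
opening: 0.302
grip_force: 7.8
```

At the red stop. Now back to the blue stop.

>>> move_arm(commands=[[[0, 0, 0], [0, 0, 0], 0.3], [[0, 0, 0], [0, 0, 0], 0.3], [[0, -1, 0], [0, 0, 0], 0.3], [[0, -1.5, 0], [0, 0, 0], 0.3], [[0, -1.5, 0], [0, 0, 0], 0.3], [[0, -1.5, 0], [0, 0, 0], 0.3], [[0, -1.5, 0], [0, 0, 0], 0.3], [[0, -1.5, 0], [0, 0, 0], 0.3], [[0, -1.5, 0], [0, 0, 0], 0.3], [[0, -1.5, 0], [0, 0, 0], 0.3]])

```text
t: 21.55
eef_pos: [634.0, -199.9, 183.7]
tcp_rot: [3.141, -0.0, -3.141]
ft_force: [-2.5, 2.8, -0.6]
opening: 0.304
grip_force: 1.4
```

>>> move_arm(commands=[[[0, -0.3, 0], [0, 0, 0], 0.3], [[0, 0, 0], [0, 0, 0], 0.3]])

```text
t: 21.75
eef_pos: [634.4, -202.6, 183.8]
tcp_rot: [-3.141, 0.001, 3.141]
ft_force: [-0.8, 0.1, 0.2]
opening: 0.301
grip_force: 0.0
```

>>> move_arm(commands=[[[0, -0.2, 0], [0, 0, 0], 0.3], [[0, -0.1, 0], [0, 0, 0], 0.3]])

```text
t: 21.95
eef_pos: [634.4, -204.2, 183.9]
tcp_rot: [3.141, 0.001, -3.141]
ft_force: [0.2, 2.3, 0.6]
opening: 0.3
grip_force: 1.0
```

>>> move_arm(commands=[[[0, -0.1, 0], [0, 0, 0], 0.3], [[0, 0, 0], [0, 0, 0], 0.3]])

```text
t: 22.15
eef_pos: [634.3, -205.0, 183.9]
tcp_rot: [3.141, 0.0, -3.141]
ft_force: [2.3, 3.9, 1.2]
opening: 0.296
grip_force: 2.1
```

>>> move_arm(commands=[[[0, -0.1, 0], [0, 0, 0], 0.3], [[0, -0.1, 0], [0, 0, 0], 0.3]])

```text
t: 22.35
eef_pos: [634.3, -205.1, 183.8]
tcp_rot: [3.138, -0.0, -3.141]
ft_force: [1.5, 18.7, 4.2]
opening: 0.294
grip_force: 9.5
```

>>> move_arm(commands=[[[0, 0.4, 0], [0, 0, 0], 0.3], [[0, 0.2, 0], [0, 0, 0], 0.3], [[0, 0, 3], [0, 0, 0], 0.3], [[0, 0, 4], [0, 0, 0], 0.6], [[0, 4, 0], [0, 0, 0], 1], [[-1, 4, 0], [0, 0, 0], 1], [[-1, 4, 0], [0, 0, 0], 1], [[-1, 4, 0], [0, 0, 0], 1], [[0, 0, 0], [0, 0, 0], 1]])

```text
t: 23.25
eef_pos: [603.0, -38.0, 254.2]
tcp_rot: [3.141, 0.0, -3.138]
ft_force: [0.0, -0.4, 0.2]
opening: 0.748
grip_force: 0.0
```

```bash
python3 look.py 8 166
```

```text
tcp [603.8 -39.9 254.2] [-3.1410e+00  6.0000e-04 -3.1384e+00] t 23.3
yellow [465. 280.] [431 264  61  42 698] [659.  136.7]
green [379.5 259.9] [362 244  36  33 926] [639.5  57.4]
green [199.7 358.1] [186 346  27  26 548] [ 745.8 -108.4]
```

View pics/w8.png

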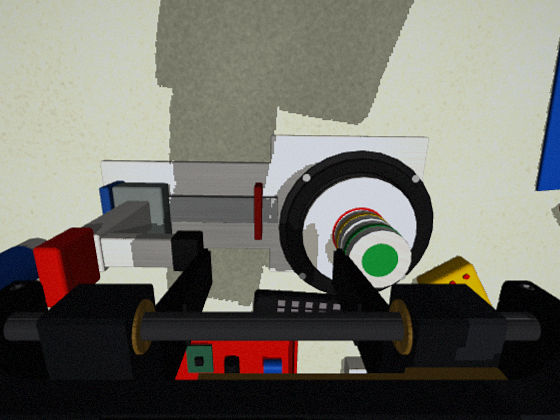

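Pile centred, gauge parked. Now unloading green.

>>> move_arm(commands=[[[1.1, 3.2, 0], [0, 0, 0], 1], [[1.1, 3.2, 0], [0, 0, 0], 1], [[1.1, 3.2, 0], [0, 0, 0], 1], [[0, 0, 0], [0, 0, 0], 1], [[0, 0, -4], [0, 0, 0], 1], [[0, 0, -4], [0, 0, 0], 1], [[0, 0, -2.5], [0, 0, 0], 1], [[0, 0, -0.5], [0, 0, 0], 0.9], [[0, 0, 0], [0, 0, 0], 0.7], [[0, 0, 0], [0, 0, 0], 0.65]])

```text
t: 24.3
eef_pos: [637.9, 53.7, 145.2]
tcp_rot: [-3.141, 0.002, 3.141]
ft_force: [0.7, 0.0, 0.4]
opening: 0.805
grip_force: 0.0
```

>>> move_arm(commands=[[[0, 0, 0], [0, 0, 0], 0.62], [[0, 0, 0], [0, 0, 0], 0.58], [[0, 0, 0], [0, 0, 0], 0.5], [[0, 0, 0], [0, 0, 0], 0.5]])

```text
t: 24.7
eef_pos: [637.4, 54.5, 144.2]
tcp_rot: [3.141, 0.001, -3.141]
ft_force: [1.0, 1.1, -0.1]
opening: 0.584
grip_force: 30.0
```

>>> move_arm(commands=[[[0, 0, 1], [0, 0, 0], 0.5], [[0, 0, 3], [0, 0, 0], 0.5], [[-1, 4, 1], [0, 0, 0], 0.5], [[-1, 4, 0], [0, 0, 0], 0.5], [[-1, 4, 0], [0, 0, 0], 0.5], [[-1, 4, 0], [0, 0, 0], 0.5], [[-1, 4, -3], [0, 0, 0], 0.5], [[-1, 4, -3], [0, 0, 0], 0.5], [[-1, 4, -3], [0, 0, 0], 0.5], [[-1.2, 2.6, -3], [0, 0, 0], 0.5]])

```text
t: 25.7
eef_pos: [555.1, 360.5, 75.0]
tcp_rot: [3.141, 0.001, -3.14]
ft_force: [-0.1, 0.5, -1.9]
opening: 0.585
grip_force: 30.0
```

>>> move_arm(commands=[[[0, 0, -2], [0, 0, 0], 0.5], [[0, 0, -1.5], [0, 0, 0], 0.5], [[0, 0, 0], [0, 0, 0], 0.5]])

```text
t: 26.0
eef_pos: [555.1, 357.4, 39.0]
tcp_rot: [-3.14, -0.003, -3.141]
ft_force: [-0.8, 0.2, -1.0]
opening: 0.588
grip_force: 30.0
```

>>> move_arm(commands=[[[0, 0.3, -1.5], [0, 0, 0], 0.5], [[0, 0, -0.5], [0, 0, 0], 0.5], [[0, 0, 0], [0, 0, 0], 0.5]])

```text
t: 26.3
eef_pos: [555.7, 360.6, 20.1]
tcp_rot: [-3.141, -0.001, 3.141]
ft_force: [0.6, -0.5, -2.0]
opening: 0.583
grip_force: 30.0
```

>>> move_arm(commands=[[[0, 0, -0.2], [0, 0, 0], 0.5], [[0, 0, -0.2], [0, 0, 0], 0.5], [[0, 0, 0], [0, 0, 0], 0.5]])

```text
t: 26.6
eef_pos: [555.7, 361.0, 16.6]
tcp_rot: [3.141, 0.0, -3.141]
ft_force: [-0.4, 0.3, -1.8]
opening: 0.586
grip_force: 30.0
```

>>> move_arm(commands=[[[0, 0, -0.1], [0, 0, 0], 0.5], [[0, 0, -0.1], [0, 0, 0], 0.5], [[0, 0, 0], [0, 0, 0], 0.5]])

```text
t: 26.9
eef_pos: [555.6, 361.1, 14.4]
tcp_rot: [3.142, -0.0, -3.141]
ft_force: [-0.4, -0.1, -1.1]
opening: 0.582
grip_force: 30.0
```

>>> move_arm(commands=[[[0, 0, -0.1], [0, 0, 0], 0.5], [[0, 0, 0], [0, 0, 0], 0.5]])

```text
t: 27.1
eef_pos: [555.6, 361.0, 13.4]
tcp_rot: [3.142, -0.0, -3.141]
ft_force: [-0.4, 0.9, -2.5]
opening: 0.587
grip_force: 30.0
```

>>> move_arm(commands=[[[0, 0, -0.1], [0, 0, 0], 0.5], [[0, 0, 0], [0, 0, 0], 0.5]])

```text
t: 27.3
eef_pos: [555.7, 361.1, 13.1]
tcp_rot: [3.141, 0.0, -3.141]
ft_force: [-1.0, -0.6, 3.8]
opening: 0.584
grip_force: 30.0
```

>>> move_arm(commands=[[[0, 0, 0], [0, 0, 0], 0.65], [[0, 0, 0], [0, 0, 0], 0.75], [[0, 0, 0], [0, 0, 0], 0.85], [[0, 0, 0], [0, 0, 0], 1], [[0, 0, 3], [0, 0, 0], 1], [[0, 0, 5], [0, 0, 0], 1], [[0, 0, 5], [0, 0, 0], 1], [[0, -1, 5], [0, 0, 0], 1], [[1, -4, 4], [0, 0, 0], 1], [[1, -4, 0], [0, 0, 0], 1]])

```text
t: 28.3
eef_pos: [575.7, 277.0, 231.8]
tcp_rot: [3.139, 0.008, -3.139]
ft_force: [0.5, -0.5, 0.1]
opening: 1.001
grip_force: 0.0
```

>>> move_arm(commands=[[[1, -4.2, 0], [0, 0, 0], 1], [[0, -4.2, 0], [0, 0, 0], 1], [[0, -4.2, 0], [0, 0, 0], 1], [[0, 0, 0], [0, 0, 0], 1], [[0, 0, 0], [0, 0, 0], 1]])

```text
t: 28.8
eef_pos: [584.6, 149.8, 226.5]
tcp_rot: [3.141, 0.0, 3.14]
ft_force: [1.0, -0.2, -0.1]
opening: 0.998
grip_force: 0.0
```

```bash
python3 look.py 9 138
python3 - <<'E'
from h import *
cv2.imwrite("pics/t9.png",np.hstack([cv2.resize(read_camera("scene"),(400,300)),cv2.resize(cv2.imread("pics/w9.png"),(400,300))]))
E
```

```text
tcp [584.5 150.7 226.4] [3.1412e+00 3.0000e-04 3.1414e+00] t 28.85
yellow [156.1 268.3] [149 261  19  18 131] [629.7  46.2]
yellow [325.6 302.1] [291 286  63  26 881] [664.4 199.4]
yellow [454.  337.6] [450 322   7  30  81] [703.5 324.9]
yellow [329.1 350.8] [312 341  39  33 421] [718.7 205.5]
yellow [371.6 355.1] [352 341  31  32 245] [723.8 247.5]
green [458.4 168.9] [445 156  28  27 601] [540.9 301.2]
green [351.7 356.4] [328 341  48  33 963] [725.3 228.1]
```

View pics/t9.png

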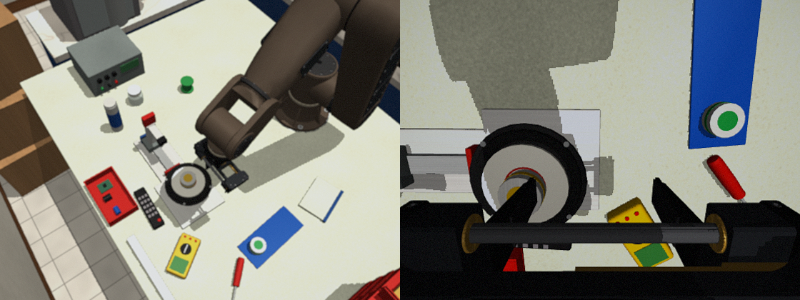

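Green is flat on the mat and yellow is still centred on the plate.

>>> move_arm(commands=[[[2, -3.5, 0], [0, 0, 0], 1], [[2, -3.5, 0], [0, 0, 0], 1], [[1.2, -2.5, 0], [0, 0, 0], 1], [[0, 0, 0], [0, 0, 0], 1], [[0, 0, -4], [0, 0, 0], 1], [[0, 0, -4], [0, 0, 0], 1], [[0, 0, -2.3], [0, 0, 0], 1], [[0, 0, -0.6], [0, 0, 0], 0.9], [[0, 0, 0], [0, 0, 0], 0.7], [[0, 0, 0], [0, 0, 0], 0.65]])

```text
t: 29.9
eef_pos: [637.0, 56.2, 118.7]
tcp_rot: [3.142, 0.002, -3.14]
ft_force: [-1.5, 0.2, 0.0]
opening: 0.801
grip_force: 0.0
```

Run:
```python
from h import *
print(state()["eef_pos"])
i=camera_info("wrist"); M=i["cam_to_world"].copy(); M[:3,3]+=np.array([584.5,150.7,226.4])-state()["eef_pos"]
j=dict(K=i["K"],cam_to_world=M); print(ray('w',(458.4,168.9),36,j))
for ce,st,m in blobs(cv2.imread("pics/w9.png"),'blue',800):
  c=cv2.approxPolyDP(cv2.findContours(m.astype(np.uint8),0,1)[0][0],8,True)[:,0]
  for p in c: print(p,ray('w',p,6,j)[:2].round())
```

```text
[637.01160919  56.23279111 118.72175173]
[556.44080579 361.56637917  36.        ]
[413   0] [382. 300.]
[405 207] [610. 320.]
[482 201] [602. 416.]
[505   0] [382. 397.]
```

>>> move_arm(commands=[[[0, 0, -0.2], [0, 0, 0], 0.65], [[0, 0, 0], [0, 0, 0], 0.6], [[0, 0, 0], [0, 0, 0], 0.55], [[0, 0, 0], [0, 0, 0], 0.5], [[0, 0, 0], [0, 0, 0], 0.5]])

```text
t: 30.4
eef_pos: [636.6, 55.5, 115.6]
tcp_rot: [3.141, 0.001, -3.141]
ft_force: [0.6, 1.4, -0.5]
opening: 0.584
grip_force: 30.0
```

>>> move_arm(commands=[[[0, 0, 1], [0, 0, 0], 0.5], [[0, 0, 3], [0, 0, 0], 0.5], [[-1, 4, 3], [0, 0, 0], 0.5], [[-2, 4, 0], [0, 0, 0], 0.5], [[-3, 4, 0], [0, 0, 0], 0.5], [[-3, 4, 0], [0, 0, 0], 0.5], [[-3, 4, 0], [0, 0, 0], 0.5], [[-3, 4, 0], [0, 0, 0], 0.5], [[-3, 3, 0], [0, 0, 0], 0.5], [[-2.5, 3, 0], [0, 0, 0], 0.5]])

```text
t: 31.4
eef_pos: [429.7, 355.7, 185.3]
tcp_rot: [-3.141, -0.0, -3.141]
ft_force: [0.8, 0.7, -1.6]
opening: 0.586
grip_force: 30.0
```

>>> move_arm(commands=[[[0, 0, -3], [0, 0, 0], 0.5], [[0, 0, -3], [0, 0, 0], 0.5], [[0, 0, -3], [0, 0, 0], 0.5], [[0, 0, -3], [0, 0, 0], 0.5], [[0, 0, -2], [0, 0, 0], 0.5], [[0, 0, -1], [0, 0, 0], 0.5], [[0, 0, 0], [0, 0, 0], 0.5]])

```text
t: 32.1
eef_pos: [431.3, 354.4, 34.1]
tcp_rot: [-3.141, -0.002, -3.141]
ft_force: [1.2, 0.6, -2.3]
opening: 0.582
grip_force: 30.0
```

>>> move_arm(commands=[[[0, 0, -1.2], [0, 0, 0], 0.5], [[0, 0, -0.4], [0, 0, 0], 0.5], [[0, 0, 0], [0, 0, 0], 0.5]])

```text
t: 32.4
eef_pos: [431.6, 354.6, 18.6]
tcp_rot: [-3.142, -0.0, -3.141]
ft_force: [-1.1, 0.2, -2.1]
opening: 0.586
grip_force: 30.0
```

>>> move_arm(commands=[[[0, 0, -0.2], [0, 0, 0], 0.5], [[0, 0, -0.1], [0, 0, 0], 0.5], [[0, 0, 0], [0, 0, 0], 0.5]])

```text
t: 32.7
eef_pos: [431.6, 354.7, 15.9]
tcp_rot: [3.141, 0.0, -3.141]
ft_force: [0.0, -0.4, -2.0]
opening: 0.586
grip_force: 30.0
```

>>> move_arm(commands=[[[0, 0, -0.1], [0, 0, 0], 0.5], [[0, 0, 0], [0, 0, 0], 0.5]])

```text
t: 32.9
eef_pos: [431.6, 354.7, 14.7]
tcp_rot: [3.141, 0.0, -3.141]
ft_force: [0.7, 0.8, -2.3]
opening: 0.581
grip_force: 30.0
```

>>> move_arm(commands=[[[0, 0, -0.1], [0, 0, 0], 0.5], [[0, 0, 0], [0, 0, 0], 0.5]])

```text
t: 33.1
eef_pos: [431.5, 354.6, 13.6]
tcp_rot: [-3.142, -0.0, -3.141]
ft_force: [-0.1, 0.7, -2.0]
opening: 0.585
grip_force: 30.0
```

>>> move_arm(commands=[[[0, 0, -0.1], [0, 0, 0], 0.5], [[0, 0, 0], [0, 0, 0], 0.5]])

```text
t: 33.3
eef_pos: [431.6, 354.6, 12.6]
tcp_rot: [-3.142, -0.0, -3.141]
ft_force: [0.3, 0.1, -1.9]
opening: 0.584
grip_force: 30.0
```

>>> move_arm(commands=[[[0, 0, -0.1], [0, 0, 0], 0.5], [[0, 0, 0], [0, 0, 0], 0.5]])

```text
t: 33.5
eef_pos: [431.6, 354.7, 12.3]
tcp_rot: [3.141, 0.0, -3.141]
ft_force: [-2.8, -2.5, 6.7]
opening: 0.585
grip_force: 30.0
```

Contact. Release, retreat, and check.

>>> move_arm(commands=[[[0, 0, 0], [0, 0, 0], 0.65], [[0, 0, 0], [0, 0, 0], 0.75], [[0, 0, 0], [0, 0, 0], 0.85], [[0, 0, 0], [0, 0, 0], 1], [[0, 0, 3], [0, 0, 0], 1], [[0, 0, 5], [0, 0, 0], 1], [[0, 0, 5], [0, 0, 0], 1], [[0, 0, 5], [0, 0, 0], 1], [[0, -4, 5], [0, 0, 0], 1], [[0, -4, 3], [0, 0, 0], 1]])

```text
t: 34.5
eef_pos: [431.6, 283.5, 263.2]
tcp_rot: [3.14, 0.002, -3.139]
ft_force: [0.8, -1.1, -0.1]
opening: 1.0
grip_force: 0.0
```

>>> move_arm(commands=[[[0, -4, 0], [0, 0, 0], 1], [[0, -4, 0], [0, 0, 0], 1], [[0, -4, 0], [0, 0, 0], 1], [[0, -2, 0], [0, 0, 0], 1], [[0, 0, 0], [0, 0, 0], 1], [[0, 0, 0], [0, 0, 0], 1]])

```text
t: 35.1
eef_pos: [431.7, 143.5, 260.9]
tcp_rot: [3.141, 0.0, 3.141]
ft_force: [-0.0, -0.5, -0.6]
opening: 1.003
grip_force: 0.0
```

Run:
```python
from h import *
t=read_camera("top")
for c in("yellow","green"):
  for ce,st,m in blobs(t,c,40): print(c,ce,st,ray('top',ce,36)[:2].round(1))
cv2.imwrite("pics/t10.png",np.hstack([cv2.resize(read_camera("scene"),(400,300)),cv2.resize(t,(400,300))]))
```

```text
yellow [201.1 144.9] [180 119  40  47 597] [770.9 233.3]
yellow [153.2 256.5] [149 252  10  10  85] [433.5 355.6]
green [327.6 114.9] [322 108  12  15 143] [ 872.5 -148.1]
green [193.1 130.5] [183 121  21  20 233] [816.  259.7]
green [153.7 213.9] [149 209  10  11  82] [558.  362.3]
green [408.3 292.1] [396 282  25  21 419] [ 343.8 -375.9]
```

View pics/t10.png

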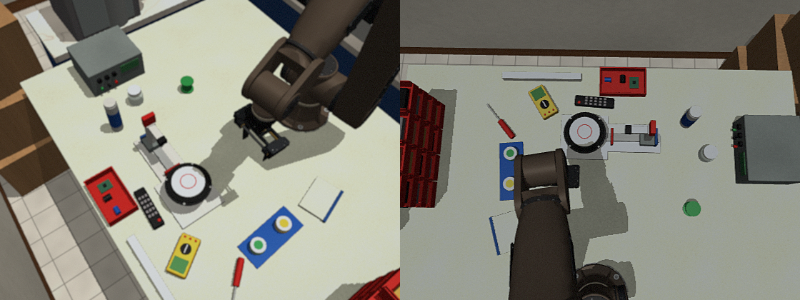

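Both weights lie flat on the mat, the plate is clear and the gauge is at the blue stop.

```bash
python3 -c "
from cell import env
print(env.job_done())"
```

```text
the job is handed in; nothing more can be done
None
```

I did all the steps in order and handed the job in: the yellow and green weights (no red one was there) lie flat side by side on the blue mat, the plate is clear, and the gauge is back at its blue stop.

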